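# Check the air gaps between ripening cheeses with a gap gauge

### The job

Check the air gaps on both sides of the middle cheese with the gap gauge from its holder. First set the blade's edge lightly down across the middle of the narrow gap, where the middle cheese and the large one come closest, to show that it jams there; then slide the blade all the way down into the wider gap, where the middle cheese and the small one come closest, keeping hold until the crossbar rests on both cheeses, and leave the gauge standing there.

Things in the scene. Friction and masses are not known exactly. Their poses are not given: they have to be found in the camera images.
- gauge_handle (a point): Gap gauge, upright in a slot of a grey block 55 mm high; raise 45 mm to clear. Black handle 36 (x) by 20 (y) by 50 mm high, gripped across its 20 mm; below it a steel crossbar 36 (x) by 80 (y) by 8 mm thick, then a steel blade 40 wide (x), 10 thick (y), 45 mm long. 0.25 kg. Point: handle centre, 33 mm above the crossbar's underside, 78 mm above the blade's lower edge. z up; half turn is the same.
- board: White board 170 (x) by 430 (y) by 12 mm, fixed, with three yellow cheese wheels in a row along its y axis, all 70 mm high (flat tops 82 mm above the bench, rims rounded by 8 mm), immovable. Origin: centre of the board's underside, on the axis of the middle wheel (radius 60 mm). The large and small wheels' axes are 131 mm from it, one on each side, either way round.
- wheel_big: Large cheese wheel, radius 66 mm, fixed; origin at the centre of its underside. Gap to the middle wheel 5 mm at the narrowest, on the line between the axes, centred 62.5 mm from the middle axis. The blade, square across that line (its thickness along the line), jams on the rims: handle centre then about 158 mm above the bench.
- wheel_small: Small cheese wheel, radius 46 mm, fixed; origin at the centre of its underside. Gap to the middle wheel 25 mm at the narrowest, on the line between the axes, centred 72.5 mm from the middle axis. The blade goes in with its thickness along that line until the crossbar rests on both flat tops: handle centre then 115 mm above the bench.
There are look-alikes about, which are no part of the job. Leave any red look-alike of the part that bears gauge_handle alone.

How it is judged:
On the way, in this order (a step that is already met when the one before it is completed fails the run):
1. the upright blade's edge rests on the rims of the middle and the large wheel, over the narrowest part of the gap, and jams (x of gauge_handle in the frame of board between -0.02 and 0.02 m and angle between the y axis of gauge_handle and the y axis of board, either way round below 0.35 rad and angle between gauge_handle's own z axis and vertical below 0.17 rad and horizontal distance between gauge_handle and board below 0.074 m and horizontal distance between gauge_handle and wheel_big below 0.08 m and height (world z) of gauge_handle between 0.145 and 0.17 m and (contact force between gauge and wheel_big above 1 N or contact force between gauge and board above 1 N)), for 0.1 s.
2. the gauge, still held, has been lowered into the gap between the middle and the small wheel until its crossbar is within 10 mm of their tops (x of gauge_handle in the frame of board between -0.02 and 0.02 m and angle between the y axis of gauge_handle and the y axis of board, either way round below 0.35 rad and angle between gauge_handle's own z axis and vertical below 0.17 rad and horizontal distance between gauge_handle and board below 0.088 m and horizontal distance between gauge_handle and wheel_small below 0.074 m and height (world z) of gauge_handle below 0.125 m and contact force between gauge and the fingers above 0.5 N), for 0.1 s.
At the end, for the whole second after the job is handed in: The gauge stands released and at rest in the gap between the middle and the small wheel, its crossbar down on their tops within 5 mm, within 10 degrees of upright, its blade within 20 degrees of square to the row and within 20 mm of the narrowest place of the gap along the gap (x of gauge_handle in the frame of board between -0.02 and 0.02 m and angle between the y axis of gauge_handle and the y axis of board, either way round below 0.35 rad and angle between gauge_handle's own z axis and vertical below 0.17 rad and horizontal distance between gauge_handle and board below 0.088 m and horizontal distance between gauge_handle and wheel_small below 0.074 m and height (world z) of gauge_handle between 0.108 and 0.12 m and linear speed of gauge below 0.02 m/s); the robot touches nothing.
It also fails if it takes over 59 s, if anything falls off the work surface, if the arm or the gripper's body presses on something with over 40 N, if the wrist force passes 120 N, or if a joint passes its speed limit or range.

### The arm

A 7-joint arm with a two-finger parallel gripper is mounted at the origin on the work surface. World frame = base frame: x ahead of the robot, y to its left, z up, the work surface at z = 0. Lengths are in m, angles in rad, forces in N, time in s.
With the tool pointing down it reaches from about 0.425 to 1.025 m from the base axis. Payload 9.4 kg.
Tool frame: the origin (TCP) lies at the very end of the fingers, on their centre line; the grasp point (between the pads) lies 19 mm behind it; z points along the fingers, y is the direction in which the jaws open and shut (so a half turn about z gives the same grasp; the last joint's range is limited). The gripper opens to 85 mm and grips with 20 to 120 N. Pads are 22 mm wide; open, the fingers measure 114 mm over their backs; the gripper's body (76 mm by 85 mm) begins 54 mm behind the grasp point. The pads swing forward as they close: fully open they stand 13 mm farther back than shut.
Start: joints at [1.176, 0.599, -0.003, 1.599, 0.002, 0.943, -0.08], TCP at [0.227, -0.689, 0.231] pointing down, gripper open.
Joint ranges: [-2.57, 2.57], [-0.35, 1.97], [-1.29, 1.29], [0.11, 2.56], [-1.05, 4.19], [0.11, 1.86], [-2.63, 2.63]. Speed limits (rad/s): [2.22, 2.22, 3.01, 3.01, 3.14, 3.14, 3.14].

### API

Orientations are given as a unit quaternion [x, y, z, w].
In Python, from rig import robot, viewer gives the robot as it stands.
- The arm moves only by the tool servo_tool, never from a script. Its argument "plan" is a list of rows, each an object of numbers: "grip": the opening, from 0 (shut) to 1 (fully open); "tx", "ty", "tz": the shift along the world's x, y, z in cm; "ax", "ay", "az": the turn, a rotation vector about the world's x, y, z in rad. A call has exactly 5 rows; each row shifts and turns the commanded pose from where the row before left it; what a row does not reach is not made up. A row lasts 1/10 s, in which the tool goes at most 50 mm and 8.59 degrees, less where a joint would pass 70% of its speed; a pose out of reach is approached as far as the arm can. A call is refused whole if a number of a shift passes 5 or a number of a turn 0.15, either way. A call with a gripper value outside its range is refused whole. The fingers move at their own pace and stop on an object; "grip_force" is the grip in N (left out, the last holds). Time passes only in rows, so rows that do not move let the fingers close, or fill a call up. It gives the time, the measured TCP pose, the force and the opening at its end, in the units of the state.
- robot.read_state(): the state, without advancing time (a new reading comes with each control period).
- viewer.snapshot(name): name is "side" or "top"; returns the picture (384x512x3 uint8, red, green, blue); there is no depth.
- viewer.calibration(name): a dict with "fx", "fy", "cx", "cy" (pixels), "xyz" and "orientation" of the camera in the world. Camera axes: x right, y up, looking along -z (the intrinsics and any distortion apply to the point x, -y, -z); pixel columns grow to the right and rows downward; lengths in m; the calibration is good to about 2 mm. A picture is of the moment at which its call begins. calibration takes no time and is no camera call.
- robot.finish_job(): hands the job in, once; it reports no verdict.
Trained networks look in the newest picture that a camera, given by its name, has taken for a name from the list of things; names that differ only in an ending like _2 or _b are one class to them, and where a whole thing is asked for, a point or a joint stands for the part that bears it (a point fixed in the world has none). Each returns a list of dicts, best first, with "conf" (0 to 1); they miss things now and then, are a little off and sometimes report something else, mostly with a low value. They report only what shows in the picture. A call takes as long as a camera call. They do not tell look-alikes from the thing itself.
- viewer.silhouettes(camera, label): "pixels" (384x512 bool, what is visible of it) and "bbox" ([left, top, right, bottom] in pixels, round what is visible of it).
The state is a dict: "time": time; "qpos": joint angles; "dq": joint speeds; "tau": joint torques, N m; "position": TCP position; "tool_rot": TCP orientation; "force": force on the tool from outside, world axes, zero at the start; "ft_torque": the same for the moment, N m; "grip_width": opening from 0.0 (shut) to 1.0 (fully open).
Only numpy, scipy, OpenCV 4.12 (cv2) and the standard library are available. Lean on these libraries where they do the work, as an engineer would, in place of code of your own. Each camera call takes 0.05 s, during which the arm holds its last target.

## Working session

There is one attempt and no reset: what is moved stays moved. The work goes in short steps, Python scripts to look and compute and a tool call to move; the robot and the scene stay as the last step left them, time stands still between calls to the robot, and variables do not carry over. Pictures are saved under pics/ and viewed, and the job is handed in when it is done.

Besides the shell and the picture viewer there is one more tool, called after "Call:" as a command line: name --argument value ..., lists and objects as JSON in quotes. servo_tool: Moves the arm, as the interface text tells. Its arguments: {"type":"object","properties":{"plan":{"type":"array"},"grip_force":{"type":"number"}},"required":["plan"]}

```bash
mkdir -p pics; ls
python3 - <<'E'
from rig import robot, viewer
import cv2
for n in ("side","top"):
    im=viewer.snapshot(n); cv2.imwrite(f"pics/{n}0.png",im[:,:,::-1]); print(n,viewer.calibration(n))
for n in ("side","top"):
    for l in ("gauge_handle","board","wheel_big","wheel_small"):
        for d in viewer.silhouettes(n,l):
            ys,xs=d["pixels"].nonzero()
            print(n,l,round(d["conf"],2),d["bbox"],round(xs.mean(),1),round(ys.mean(),1),len(xs))
print(robot.read_state())
E
```

```text
pics
side {'fx': 348.6831946637913, 'fy': 348.6831946637913, 'cx': 249.69669484108147, 'cy': 189.0782119910704, 'xyz': array([ 0.18068693, -0.57619123,  0.68828801]), 'orientation': array([ 0.37599963, -0.10827604, -0.27856536,  0.87709858])}
top {'fx': 446.1688934536626, 'fy': 446.1688934536626, 'cx': 246.21022579890067, 'cy': 185.45650439775827, 'xyz': array([ 0.38522445, -0.05713746,  1.2604905 ]), 'orientation': array([ 0.04065556, -0.0445617 , -0.70570442,  0.70593389])}
side gauge_handle 0.95 [312.0, 256.9, 342.1, 297.5] 328.3 276.7 841
side gauge_handle 0.78 [232.7, 258.6, 275.5, 291.8] 253.7 276.0 899
side gauge_handle 0.65 [279.0, 331.1, 328.3, 377.7] 302.1 352.2 1325
side board 0.61 [184.1, 144.1, 324.2, 241.2] 248.9 185.8 3795
side wheel_big 0.94 [256.5, 169.6, 305.4, 219.5] 280.2 194.8 2270
side wheel_small 0.76 [209.5, 131.3, 237.2, 163.8] 221.0 146.6 845
top gauge_handle 0.81 [363.3, 230.4, 391.1, 249.6] 378.6 240.1 397
top gauge_handle 0.72 [335.2, 177.7, 364.3, 198.4] 348.1 189.1 414
top gauge_handle 0.65 [307.2, 216.9, 327.1, 250.9] 313.7 231.5 427
top board 0.86 [13
[... 186 characters left out ...]
, 'qpos': array([ 1.1763029 ,  0.59932401, -0.00245152,  1.59946901,  0.0018097 ,
        0.94291433, -0.07979523]), 'dq': array([ 1.03117559e-03, -2.46986109e-03, -2.21146644e-04,  1.84365498e-04,
        1.33880277e-03,  3.20677364e-03, -4.09677336e-06]), 'tau': array([-1.74325873e-03, -7.75559950e+01,  1.56211808e+00, -2.58171952e+01,
        1.23720139e-02,  2.71283243e-03, -2.02399906e-05]), 'position': array([ 0.22648602, -0.6886678 ,  0.23123338]), 'tool_rot': array([ 9.87403065e-01,  1.58225103e-01, -5.29351829e-05, -4.50627706e-05]), 'force': array([-0.71116141, -0.24546582, -0.19136441]), 'ft_torque': array([ 0.00142113, -0.02502875, -0.02624052]), 'grip_width': 1.0007390483669514}
```

View pics/side0.png

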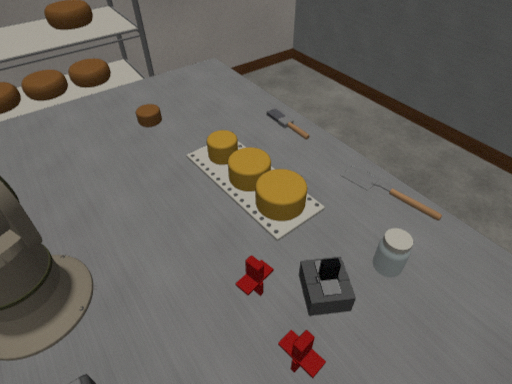

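View pics/top0.png

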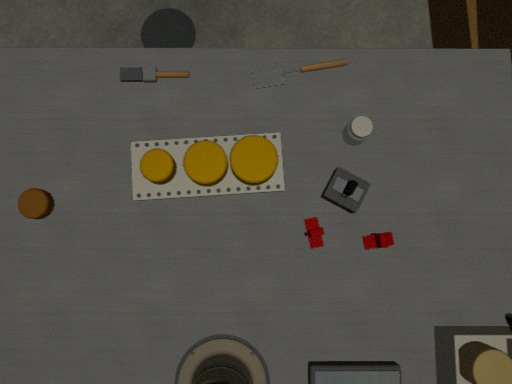

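Run:
```python
import cv2
a=cv2.imread("pics/side0.png")[230:384,210:370]; b=cv2.imread("pics/top0.png")[125:265,290:410]
cv2.imwrite("pics/side0c.png",cv2.resize(a,None,fx=3.8,fy=3.8,interpolation=2)); cv2.imwrite("pics/top0c.png",cv2.resize(b,None,fx=4,fy=4,interpolation=2))
c=cv2.imread("pics/top0.png")[120:215,120:300]; cv2.imwrite("pics/top0d.png",cv2.resize(c,None,fx=4,fy=4,interpolation=2))
```

```text
(no output)
```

View pics/side0c.png

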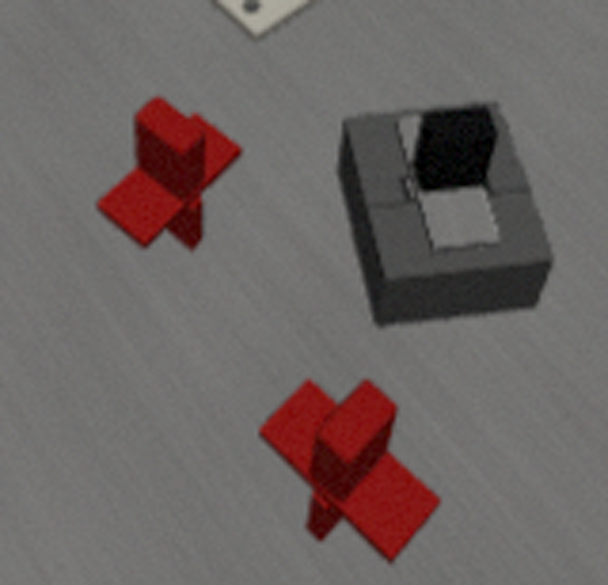

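View pics/top0c.png

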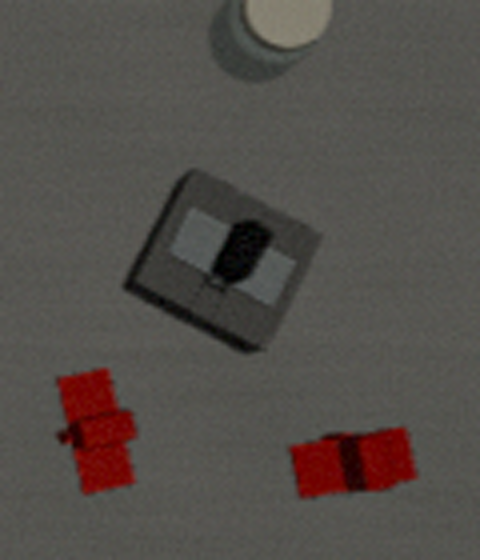

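View pics/top0d.png

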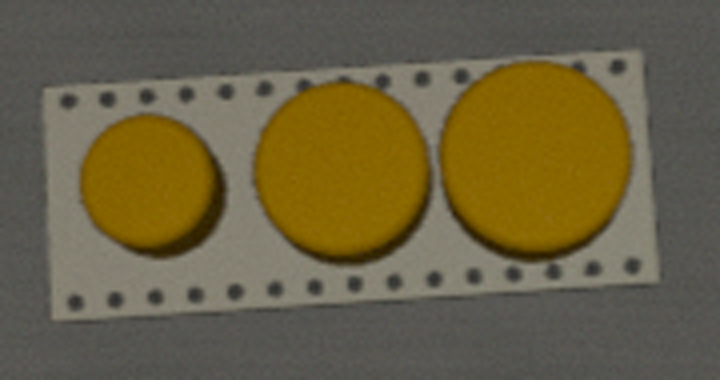

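```bash
cat > h.py <<'E'
import numpy as np,cv2
from scipy.spatial.transform import Rotation as R
from scipy.optimize import minimize
from rig import robot,viewer
CAL={n:viewer.calibration(n) for n in("side","top")}
def proj(n,P):
    c=CAL[n]; p=R.from_quat(c["orientation"]).inv().apply(np.asarray(P)-c["xyz"])
    return np.c_[c["cx"]+c["fx"]*p[:,0]/-p[:,2], c["cy"]-c["fy"]*p[:,1]/-p[:,2]]
def box(c,s):
    s=np.array(s)/2; return np.array([[i,j,k] for i in(-1,1) for j in(-1,1) for k in(-1,1)])*s+np.array(c)
def place(P,x,y,z,yaw): return R.from_euler('z',yaw).apply(P)+[x,y,z]
S=4
def fill(n,solids):
    m=np.zeros((384*S,512*S),np.uint8)
    for P in solids:
        q=((proj(n,P)+0.5)*S).astype(np.float32)
        cv2.fillConvexPoly(m,np.round(cv2.convexHull(q)).astype(np.int32),1)
    return cv2.resize(m.astype(np.float32),(512,384),interpolation=cv2.INTER_AREA)
def wheel(cx,cy,r,z0=0.012,h=0.07):
    t=np.linspace(0,2*np.pi,60,endpoint=False); o=[]
    for rr,z in((r,z0),(r,z0+h-.008),(r-.0023,z0+h-.0023),(r-.008,z0+h)):
        o.append(np.c_[cx+rr*np.cos(t),cy+rr*np.sin(t),0*t+z])
    return np.vstack(o)
def row(x,y,yaw): # big on +y_board side
    d=np.array([-np.sin(yaw),np.cos(yaw)]); 
    return [wheel(x,y,.06),wheel(x+.131*d[0],y+.131*d[1],.066),wheel(x-.131*d[0],y-.131*d[1],.046)]
E
cat > fit.py <<'E'
from h import *
im={n:cv2.imread(f"pics/{n}0.png") for n in CAL}
def masks(n):
    hsv=cv2.cvtColor(im[n],cv2.COLOR_BGR2HSV)
    y=((hsv[...,0]>14)&(hsv[...,0]<32)&(hsv[...,1]>170)&(hsv[...,2]>40))
    roi=np.zeros((384,512),bool)
    if n=="top": roi[120:215,120:300]=1
    else: roi[120:250,170:340]=1
    return (y&roi).astype(np.float32)
M={n:masks(n) for n in CAL}
print({n:M[n].sum() for n in M})
def cost(p,ns=("side","top")): return sum(np.abs(fill(n,row(*p))-M[n]).sum() for n in ns)
def opt(ns,x0):
    r=minimize(cost,x0,args=(ns,),method="Nelder-Mead",options=dict(initial_simplex=np.array(x0)+np.vstack([np.zeros(3),np.diag([.01,.01,.05])]),xatol=1e-4,fatol=.5)); return r.x,r.fun
x0=[.44,.05,np.pi]
for ns in(("top",),("side",),("side","top")): 
    p,f=opt(ns,x0); x0=p; print(ns,np.round(p,4),round(f,1))
E
python3 fit.py
```

```text
{'side': np.float32(4205.0), 'top': np.float32(4323.0)}
('top',) [ 0.6044 -0.0788  3.1381] 3611.1
('side',) [0.6001 0.0529 3.2024] 403.7
('side', 'top') [0.5967 0.0494 3.2049] 837.8
```

```bash
cat >> fit.py <<'E'
for ns in(("top",),("side",),("side","top")): 
    q,f=opt(ns,p); print(ns,np.round(q,4),round(f,1))
    if len(ns)==1:
        n=ns[0]; o=im[n].copy(); o[...,0]=np.maximum(o[...,0],(M[n]*255).astype(np.uint8))
        for P in row(*q): cv2.polylines(o,[cv2.convexHull(np.round(proj(n,P)).astype(np.int32))],True,(0,255,0))
        o=o[110:250,115:345]; cv2.imwrite(f"pics/fit_{n}.png",cv2.resize(o,None,fx=3.4,fy=3.4,interpolation=0))
# board corners
for n in CAL: print(n,np.round(proj(n,place(box((0,0,.006),(.17,.43,.012)),q[0],q[1],0,q[2])[1::2]),1).tolist())
E
python3 fit.py; python3 -c "
import cv2,numpy as np
a=cv2.imread('pics/fit_top.png');b=cv2.imread('pics/fit_side.png')
cv2.imwrite('pics/fit1.png',cv2.resize(np.vstack([a,b]),None,fx=.63,fy=.63))"
```

```text
{'side': np.float32(4205.0), 'top': np.float32(4323.0)}
('top',) [ 0.6044 -0.0788  3.1381] 3611.1
('side',) [0.6001 0.0529 3.2024] 403.7
('side', 'top') [0.5967 0.0494 3.2049] 837.8
('top',) [0.5942 0.048  3.2102] 384.6
('side',) [0.601  0.0528 3.1996] 402.7
('side', 'top') [0.5967 0.0494 3.2049] 837.7
side [[229.3, 133.4], [324.5, 205.4], [185.5, 153.6], [276.4, 237.7]]
top [[129.2, 139.6], [279.7, 130.5], [131.2, 198.9], [284.0, 189.4]]
```

View pics/fit1.png

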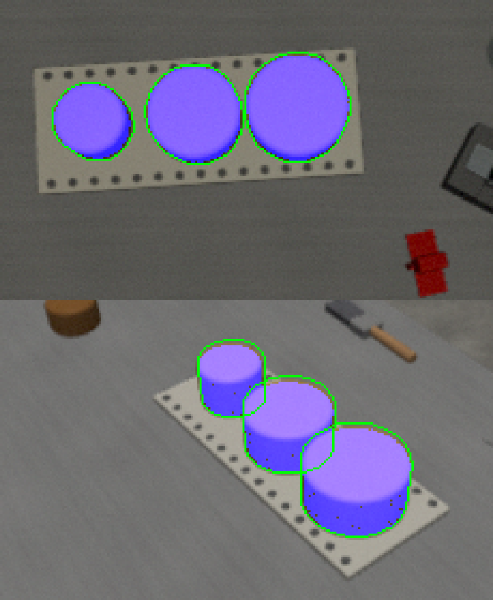

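```bash
cat > fit2.py <<'E'
from h import *
im={n:cv2.imread(f"pics/{n}0.png") for n in CAL}
def masks(n):
    hsv=cv2.cvtColor(im[n],cv2.COLOR_BGR2HSV)
    y=((hsv[...,0]>8)&(hsv[...,0]<34)&(hsv[...,1]>110)&(hsv[...,2]>30))
    roi=np.zeros((384,512),bool)
    if n=="top": roi[120:215,120:300]=1
    else: roi[120:250,165:340]=1
    g=cv2.GaussianBlur(im[n],(3,3),0).astype(int)
    w=(g.min(2)>(95 if n=="side" else 85))
    return (y&roi).astype(np.float32),((w|y)&roi).astype(np.uint8)
M={};B={}
for n in CAL:
    M[n],b=masks(n)
    b=cv2.morphologyEx(b,cv2.MORPH_CLOSE,np.ones((5,5)))
    k,l,s,_=cv2.connectedComponentsWithStats(b); B[n]=(l==1+np.argmax(s[1:,4])).astype(np.float32)
    print(n,M[n].sum(),B[n].sum())
brd=box((0,0,.006),(.17,.43,.012))
def cost(p,ns):
    s=0
    for n in ns:
        z=p[3] if len(p)>3 else 0
        w=[P+[0,0,z] for P in row(*p[:3])]
        s+=np.abs(fill(n,w)-M[n]).sum()+np.abs(fill(n,w+[place(brd,p[0],p[1],z,p[2])])-B[n]).sum()
    return s
def opt(ns,x0):
    k=len(x0)
    r=minimize(cost,x0,args=(ns,),method="Nelder-Mead",options=dict(initial_simplex=np.array(x0)+np.vstack([np.zeros(k),np.diag([.006,.006,.02,.006][:k])]),xatol=1e-4,fatol=.5)); return r.x,r.fun
p=[.597,.05,3.205]
for ns in(("top",),("side",),("side","top")):
  for x0 in(p,p+[0]):
    q,f=opt(ns,x0); print(ns,np.round(q,4),round(f,1))
    if len(ns)==1:
        n=ns[0]; o=im[n].copy(); z=q[3] if len(q)>3 else 0
        for P in row(*q[:3])+[place(brd,q[0],q[1],0,q[2])]: cv2.polylines(o,[cv2.convexHull(np.round((proj(n,P+[0,0,z])+.5)*8).astype(np.int32))],True,(0,255,0),1,cv2.LINE_AA,3)
        o=o[110:250,115:345]; cv2.imwrite(f"pics/fit2_{n}{len(x0)}.png",cv2.resize(o,None,fx=2.1,fy=2.1,interpolation=2))
a=[cv2.imread(f'pics/fit2_{n}3.png') for n in CAL]
cv2.imwrite('pics/fit2.png',np.vstack(a))
E
python3 fit2.py
```

```text
side 4503.0 22698.0
top 4480.0 9058.0
('top',) [0.5949 0.0481 3.2105] 372.4
('top',) [5.9500e-01 4.8000e-02 3.2122e+00 1.0000e-03] 393.9
('side',) [0.5978 0.0495 3.2163] 15949.9
('side',) [ 0.5036 -0.065   3.2643  0.1424] 14864.9
('side', 'top') [0.5952 0.0481 3.2119] 16363.4
('side', 'top') [5.9540e-01 4.8000e-02 3.2109e+00 1.2000e-03] 16340.2
```

View pics/fit2.png

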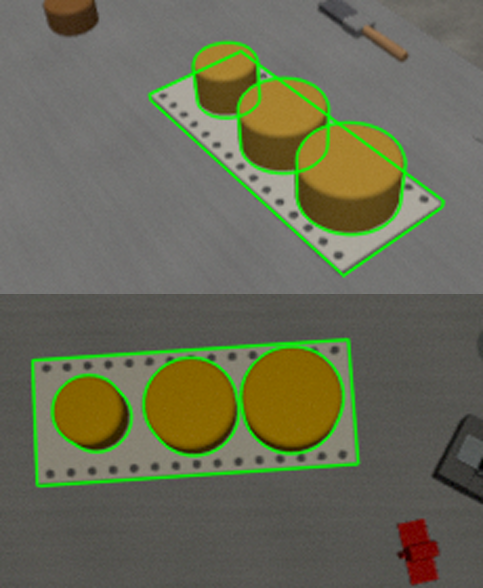

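```bash
cat > fitg.py <<'E'
from h import *
im={n:cv2.imread(f"pics/{n}0.png") for n in CAL}
roi={"side":(250,318,295,360),"top":(160,220,315,378)}
H=box((0,0,0),(.036,.02,.05))
M={}
for n in CAL:
    a,b,c,d=roi[n]; v=im[n].max(2); m=np.zeros((384,512),np.float32); m[a:b,c:d]=(v[a:b,c:d]<28); 
    k,l,s,_=cv2.connectedComponentsWithStats(m.astype(np.uint8)); i=1+np.argmax(s[1:,4]); M[n]=(l==i).astype(np.float32)
    print(n,s[i],np.unique(v[a:b,c:d]//8,return_counts=True))
def cost(p,ns): return sum(np.abs(fill(n,[place(H,*p)])-M[n]).sum() for n in ns)
best={}
for ns in(("side","top"),("top",)):
  rs=[]
  for yaw in np.arange(-1.5,1.6,.3):
    x0=np.array([.55,-.33,.088,yaw])
    def c2(p): return cost(p if len(ns)>1 else [p[0],p[1],.088,p[3]],ns)
    # init by ray of top blob centre
    n="top"; ys,xs=M[n].nonzero(); c=CAL[n]; d=R.from_quat(c["orientation"]).apply([(xs.mean()-c["cx"])/c["fx"],-(ys.mean()-c["cy"])/c["fy"],-1]); t=(.088-c["xyz"][2])/d[2]
    x0[:2]=(c["xyz"]+t*d)[:2]
    r=minimize(c2,x0,method="Nelder-Mead",options=dict(initial_simplex=x0+np.vstack([np.zeros(4),np.diag([.006,.006,.006,.2])]),xatol=1e-4,fatol=.3)); rs.append((r.fun,r.x))
  rs.sort(key=lambda t:t[0])
  for f,x in rs[:3]: print(ns,round(f,1),np.round(x,4))
  best[ns]=rs[0][1]
p=best[("side","top")]
o=[]
for n in CAL:
    a=im[n].copy()
    for P in (place(H,*p),place(box((0,0,-.029),(.036,.08,.008)),*p)):
        cv2.polylines(a,[cv2.convexHull(np.round((proj(n,P)+.5)*8).astype(np.int32))],True,(0,255,0),1,cv2.LINE_AA,3)
    u=roi[n]; o.append(cv2.resize(a[u[0]-10:u[0]+60,u[2]-5:u[2]+65],(400,400),interpolation=2))
cv2.imwrite("pics/fitg.png",np.hstack(o))
E
python3 fitg.py
```

```text
side [319 259  22  21 372] (array([ 0,  1,  2,  3,  4,  5,  6,  7,  8,  9, 10, 11, 12, 13, 14, 15, 16],
      dtype=uint8), array([  91,  163,  104,   66,  215,  413,   68,  102,  157,  822,  122,
         47,   83,  198, 1689,   77,    3]))
top [343 180  15  16 137] (array([ 0,  1,  2,  3,  4,  5,  6,  7,  8,  9, 10, 11, 12, 13, 14],
      dtype=uint8), array([  36,   66,   85,   74,   52,   54,   78,  593,  113,   92, 1859,
        668,    2,    1,    7]))
('side', 'top') 124.5 [ 0.5237 -0.3379  0.0836 -0.6723]
('side', 'top') 125.7 [ 0.5241 -0.3376  0.0832 -0.7255]
('side', 'top') 126.0 [ 0.5244 -0.3381  0.0832  2.4667]
('top',) 32.8 [ 0.5219 -0.3365  0.0897 -0.6461]
('top',) 33.7 [ 0.5225 -0.3368  0.0794  2.5416]
('top',) 33.8 [ 0.5219 -0.3361  0.0857 -0.6653]
```

View pics/fitg.png

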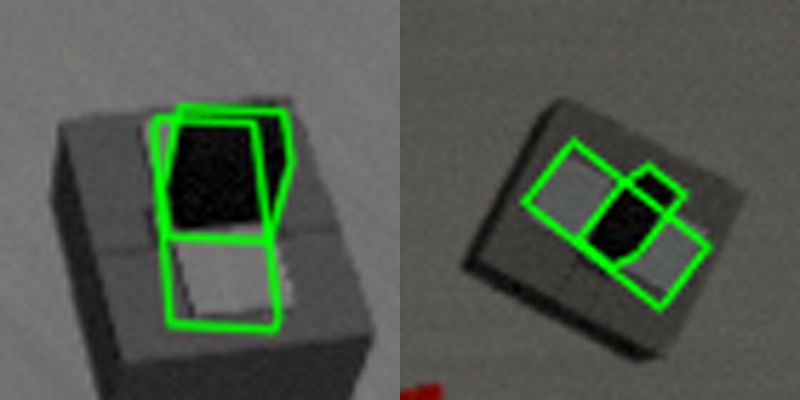

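```bash
cat > fitg2.py <<'E'
from h import *
im={n:cv2.imread(f"pics/{n}0.png") for n in CAL}
org={"side":(290,240),"top":(310,150)}
poly={"top":[(341,170),(367,184),(351,206),(325,196)],"side":[(303,264),(338,259),(351,296),(315,300)]}
H=box((0,0,0),(.036,.02,.05)); C=box((0,0,-.029),(.036,.08,.008))
G={n:cv2.cvtColor(im[n],cv2.COLOR_BGR2GRAY).astype(np.float32) for n in CAL}
W={n:cv2.fillConvexPoly(np.zeros((384,512),np.uint8),np.array(poly[n],np.int32),1)>0 for n in CAL}
def cost(p,ns):
    s=0
    for n in ns:
        h=fill(n,[place(H,*p)]); c=fill(n,[place(C,*p)])*(1-h); w=W[n]
        A=np.c_[h[w],c[w],(1-h-c)[w]]; b=G[n][w]
        sol=np.linalg.lstsq(A,b,rcond=None)[0]; s+=((A@sol-b)**2).sum()/b.var()
    return s
res={}
for ns in(("top",),("side",),("side","top")):
  rs=[]
  for yaw in(-.7,-.5,-.3):
    x0=np.array([.523,-.337,.088,yaw]); k=4 if len(ns)>1 else 3
    f=(lambda p:cost(p,ns)) if k==4 else (lambda p:cost([p[0],p[1],.088,p[2]],ns))
    x0=x0 if k==4 else x0[[0,1,3]]; d=[.006,.006,.006,.1] if k==4 else [.006,.006,.1]
    r=minimize(f,x0,method="Nelder-Mead",options=dict(initial_simplex=x0+np.vstack([np.zeros(k),np.diag(d)]),xatol=1e-4,fatol=.01)); rs.append((r.fun,r.x))
  rs.sort(key=lambda t:t[0]); print(ns,[(round(a,1),np.round(b,4).tolist()) for a,b in rs])
p=rs[0][1]
o=[]
for n in CAL:
    a=im[n].copy()
    for P in (place(H,*p),place(C,*p)):
        cv2.polylines(a,[cv2.convexHull(np.round((proj(n,P)+.5)*8).astype(np.int32))],True,(0,255,0),1,cv2.LINE_AA,3)
    u=org[n]; o.append(cv2.resize(a[u[1]:u[1]+70,u[0]:u[0]+70],(400,400),interpolation=2))
cv2.imwrite("pics/fitg2.png",np.hstack(o))
E
python3 fitg2.py
```

```text
('top',) [(np.float64(97.7), [0.5227, -0.3382, -0.5355]), (np.float64(102.9), [0.5229, -0.3379, -0.5202]), (np.float64(104.2), [0.5224, -0.3375, -0.5358])]
('side',) [(np.float64(110.5), [0.5263, -0.3374, -0.5076]), (np.float64(113.0), [0.5261, -0.3374, -0.5151]), (np.float64(125.4), [0.526, -0.3373, -0.5827])]
('side', 'top') [(np.float64(261.1), [0.5242, -0.3387, 0.0905, -0.4933]), (np.float64(261.9), [0.524, -0.3382, 0.0904, -0.5105]), (np.float64(263.6), [0.5243, -0.3385, 0.0902, -0.5003])]
```

View pics/fitg2.png

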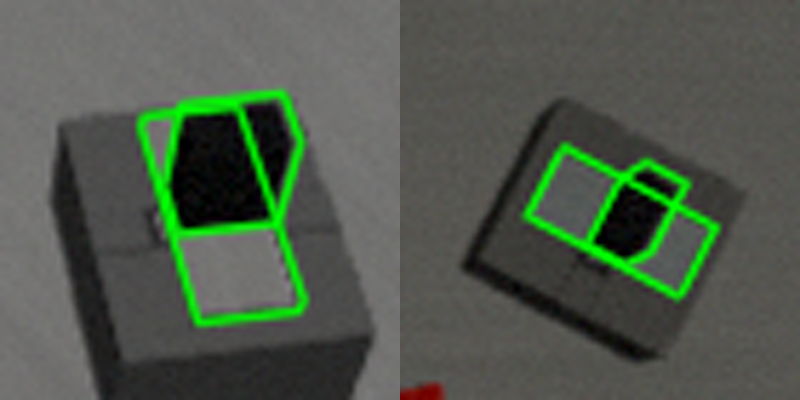

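Candidates for the gauge, in the top view: black handle in the grey block at (348,189), a red one at (314,232) and a red one at (379,240). In the side view they are at (328,277), (254,276) and (302,352). I choose the black one in the block, and the close crop confirms it. The fit puts it at (0.524, -0.338), z≈0.089, yaw -0.51. The board is at (0.596, 0.0487) with yaw 3.212 and the large wheel towards -y.

Call:
servo_tool --plan '[{"grip": 1,"tx": 3,"ty": 3.5,"tz": 0,"ax": 0,"ay": 0,"az": -0.083},{"grip": 1,"tx": 3,"ty": 3.5,"tz": 0,"ax": 0,"ay": 0,"az": -0.083},{"grip": 1,"tx": 3,"ty": 3.5,"tz": 0,"ax": 0,"ay": 0,"az": -0.083},{"grip": 1,"tx": 3,"ty": 3.5,"tz": 0,"ax": 0,"ay": 0,"az": -0.083},{"grip": 1,"tx": 3,"ty": 3.5,"tz": 0,"ax": 0,"ay": 0,"az": -0.083}]'

```text
time: 1.0
position: [0.3776, -0.5123, 0.2315]
tool_rot: [0.999, -0.05, 0.0, 0.0]
force: [0.3, 0.2, 0.1]
grip_width: 0.999
```

Call:
servo_tool --plan '[{"grip": 1,"tx": 3,"ty": 3.5,"tz": 0,"ax": 0,"ay": 0,"az": -0.083},{"grip": 1,"tx": 3,"ty": 3.5,"tz": 0,"ax": 0,"ay": 0,"az": -0.083},{"grip": 1,"tx": 3,"ty": 3.5,"tz": 0,"ax": 0,"ay": 0,"az": -0.083},{"grip": 1,"tx": 3,"ty": 3.5,"tz": 0,"ax": 0,"ay": 0,"az": -0.083},{"grip": 1,"tx": 3,"ty": 3.5,"tz": 0,"ax": 0,"ay": 0,"az": -0.083}]'

```text
time: 1.5
position: [0.5277, -0.3372, 0.2315]
tool_rot: [0.967, -0.255, 0.0, 0.0]
force: [0.7, -1.0, -0.8]
grip_width: 1.001
```

Call:
servo_tool --plan '[{"grip": 1},{"grip": 1},{"grip": 1},{"grip": 1},{"grip": 1}]' --grip_force 60

```text
invalid input at $.plan[0]: expected keys grip, tx, ty, tz, ax, ay, az
```

```bash
cat > st.py <<'E'
from h import *
s=robot.read_state(); r=R.from_quat(s["tool_rot"]); y=r.as_matrix()[:,1]; z=r.as_matrix()[:,2]
print("t",round(s["time"],2),"pos",np.round(s["position"],4),"jawyaw",round((np.arctan2(y[1],y[0])-np.pi/2+np.pi/2)%np.pi-np.pi/2,4),"z",np.round(z,4),"F",np.round(s["force"],2),"g",round(s["grip_width"],3),"q",np.round(s["qpos"],2))
E
python3 st.py
```

```text
t 1.5 pos [ 0.5277 -0.3372  0.2315] jawyaw -0.5156 z [ 5.e-04 -2.e-04 -1.e+00] F [ 0.74 -1.   -0.84] g 1.001 q [ 0.33  0.49  0.22  1.85 -0.14  0.82 -1.47]
```

Call:
servo_tool --plan '[{"grip": 1,"tx": -0.35,"ty": -0.1,"tz": -2,"ax": 0,"ay": 0,"az": 0},{"grip": 1,"tx": 0,"ty": 0,"tz": -2,"ax": 0,"ay": 0,"az": 0},{"grip": 1,"tx": 0,"ty": 0,"tz": -2,"ax": 0,"ay": 0,"az": 0},{"grip": 1,"tx": 0,"ty": 0,"tz": -2,"ax": 0,"ay": 0,"az": 0},{"grip": 1,"tx": 0,"ty": 0,"tz": -2,"ax": 0,"ay": 0,"az": 0}]' --grip_force 60

```text
time: 2.0
position: [0.5233, -0.3396, 0.1307]
tool_rot: [0.967, -0.253, 0.0, 0.0]
force: [0.6, -0.4, 1.3]
grip_width: 0.997
```

```bash
python3 - <<'E'
from h import *
o=[]
for n,(x,y,w) in {"side":(260,200,120),"top":(290,120,120)}.items():
    a=viewer.snapshot(n)[:,:,::-1]; o.append(cv2.resize(a[y:y+w,x:x+w],(400,400),interpolation=2))
cv2.imwrite("pics/app.png",np.hstack(o))
E
python3 st.py
```

```text
t 2.1 pos [ 0.522  -0.3388  0.1291] jawyaw -0.5119 z [-0.0035  0.002  -1.    ] F [-0.6  -0.61  0.69] g 1.0 q [ 0.37  0.61  0.18  1.93 -0.18  0.62 -1.43]
```

View pics/app.png

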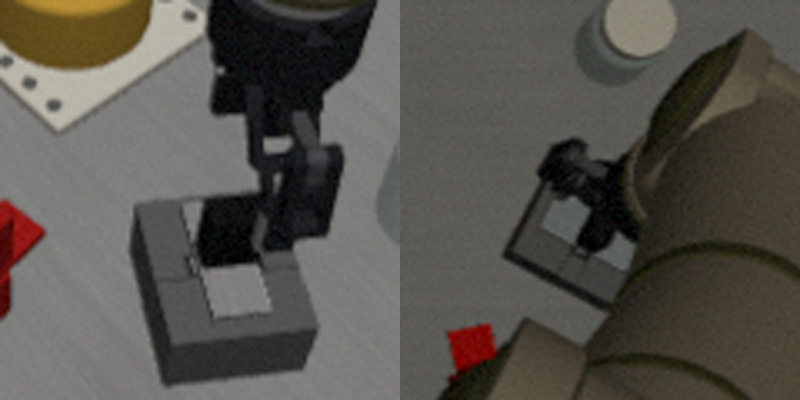

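Run:
```python
from h import *
s=robot.read_state(); r=R.from_quat(s["tool_rot"]); p=s["position"]
a=cv2.imread("pics/app.png")
for off,c in(((0,0,0),(0,0,255)),((0,.05,-.013),(0,255,0)),((0,-.05,-.013),(255,255,0)),((0,0,-.073),(255,0,255))):
    q=p+r.apply(off); u=(proj("side",[q])[0]+.5-[260,200])*400/120; print(off,u); cv2.circle(a,tuple(int(v) for v in u),4,c,-1)
    u=(proj("top",[q])[0]+.5-[290,120])*400/120; cv2.circle(a,tuple(int(v)+(400 if i==0 else 0) for i,v in enumerate(u)),4,c,-1)
cv2.imwrite("pics/app2.png",a)
```

```text
(0, 0, 0) [239.1868431 192.2393013]
(0, 0.05, -0.013) [267.3062125  255.59293723]
(0, -0.05, -0.013) [220.37154908 109.9646296 ]
(0, 0, -0.073) [259.39358997 111.69223249]
```

View pics/app2.png

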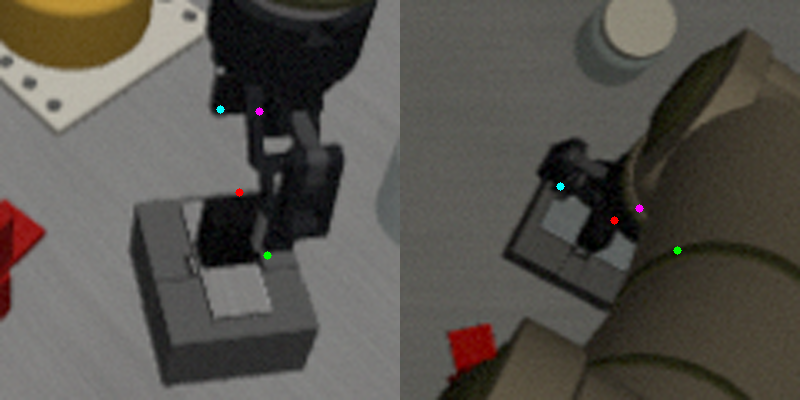

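```bash
cat > ov.py <<'E'
from h import *
import sys
def overlay(src,p,r,g,out,handle=None,ims=None):
    def poly(a,n,P,c): cv2.polylines(a,[cv2.convexHull(np.round((proj(n,P)+.5)*8).astype(np.int32))],True,c,1,cv2.LINE_AA,3)
    o=[]
    for n,(x,y,w) in {"side":(260,160,140),"top":(290,110,140)}.items():
        a=np.ascontiguousarray(ims[n][:,:,::-1]); 
        big=cv2.resize(a,None,fx=3,fy=3,interpolation=2)
        def poly3(P,c): cv2.polylines(big,[cv2.convexHull(np.round((proj(n,P)+.5)*3*8).astype(np.int32))],True,c,1,cv2.LINE_AA,3)
        b=13e-3*g
        for sg in(1,-1): poly3(p+r.apply(box((0,sg*(.0425*g+.007),-.019-b),(.022,.0145,.038))),(0,255,0))
        poly3(p+r.apply(box((0,0,-.073-.04),(.076,.085,.08))),(255,0,255))
        if handle is not None: poly3(handle,(0,255,255))
        o.append(big[y*3:(y+w)*3-20,x*3:(x+w)*3-25])
    cv2.imwrite(out,np.hstack(o))
if __name__=="__main__":
    s=robot.read_state(); ims={n:viewer.snapshot(n) for n in CAL}
    overlay(None,s["position"],R.from_quat(s["tool_rot"]),s["grip_width"],sys.argv[1],place(box((0,0,0),(.036,.02,.05)),.524,-.338,.088,-.51),ims)
E
python3 ov.py pics/ov1.png
```

```text
(no output)
```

View pics/ov1.png

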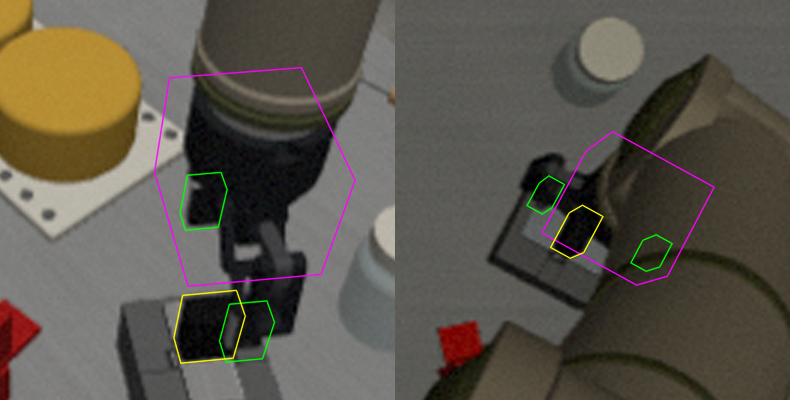

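Call:
servo_tool --plan '[{"grip": 1,"tx": 0.2,"ty": 0.1,"tz": -1,"ax": 0,"ay": 0,"az": 0},{"grip": 1,"tx": 0,"ty": 0,"tz": -1,"ax": 0,"ay": 0,"az": 0},{"grip": 1,"tx": 0,"ty": 0,"tz": -1,"ax": 0,"ay": 0,"az": 0},{"grip": 1,"tx": 0,"ty": 0,"tz": -1,"ax": 0,"ay": 0,"az": 0},{"grip": 1,"tx": 0,"ty": 0,"tz": 0,"ax": 0,"ay": 0,"az": 0}]'

```text
time: 2.7
position: [0.5242, -0.3382, 0.0896]
tool_rot: [0.967, -0.253, -0.001, -0.0]
force: [0.2, 0.3, -0.6]
grip_width: 1.002
```

```bash
python3 ov.py pics/ov2.png; python3 st.py
```

```text
t 2.8 pos [ 0.5249 -0.3387  0.0909] jawyaw -0.5123 z [-7.e-04  3.e-04 -1.e+00] F [-0.19 -0.73  0.58] g 0.999 q [ 0.38  0.66  0.16  1.95 -0.19  0.54 -1.42]
```

View pics/ov2.png

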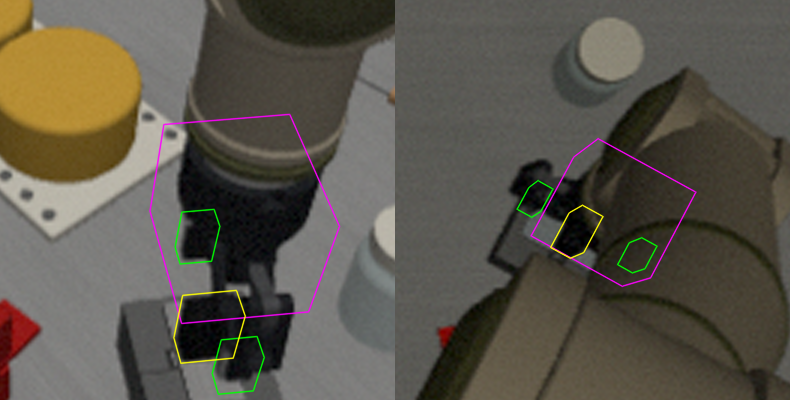

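Call:
servo_tool --plan '[{"grip": 1,"tx": 0,"ty": 0,"tz": -0.8,"ax": 0,"ay": 0,"az": 0},{"grip": 1,"tx": 0,"ty": 0,"tz": -0.8,"ax": 0,"ay": 0,"az": 0},{"grip": 0,"tx": 0,"ty": 0,"tz": 0,"ax": 0,"ay": 0,"az": 0},{"grip": 0,"tx": 0,"ty": 0,"tz": 0,"ax": 0,"ay": 0,"az": 0},{"grip": 0,"tx": 0,"ty": 0,"tz": 0,"ax": 0,"ay": 0,"az": 0}]'

```text
time: 3.3
position: [0.5251, -0.3388, 0.0754]
tool_rot: [0.967, -0.253, 0.0, 0.0]
force: [0.1, -0.5, 0.1]
grip_width: 0.515
```

Call:
servo_tool --plan '[{"grip": 0,"tx": 0,"ty": 0,"tz": 0,"ax": 0,"ay": 0,"az": 0},{"grip": 0,"tx": 0,"ty": 0,"tz": 0,"ax": 0,"ay": 0,"az": 0},{"grip": 0,"tx": 0,"ty": 0,"tz": 0,"ax": 0,"ay": 0,"az": 0},{"grip": 0,"tx": 0,"ty": 0,"tz": 0,"ax": 0,"ay": 0,"az": 0},{"grip": 0,"tx": 0,"ty": 0,"tz": 0,"ax": 0,"ay": 0,"az": 0}]'

```text
time: 3.8
position: [0.5252, -0.339, 0.0757]
tool_rot: [0.967, -0.253, 0.0, 0.0]
force: [-0.6, -0.6, 5.3]
grip_width: 0.224
```

```bash
python3 ov.py pics/ov3.png; python3 st.py
```

```text
t 3.9 pos [ 0.5252 -0.339   0.0757] jawyaw -0.5123 z [ 6.e-04 -4.e-04 -1.e+00] F [-1.49  0.02  5.28] g 0.223 q [ 0.38  0.68  0.15  1.96 -0.19  0.51 -1.41]
```

View pics/ov3.png

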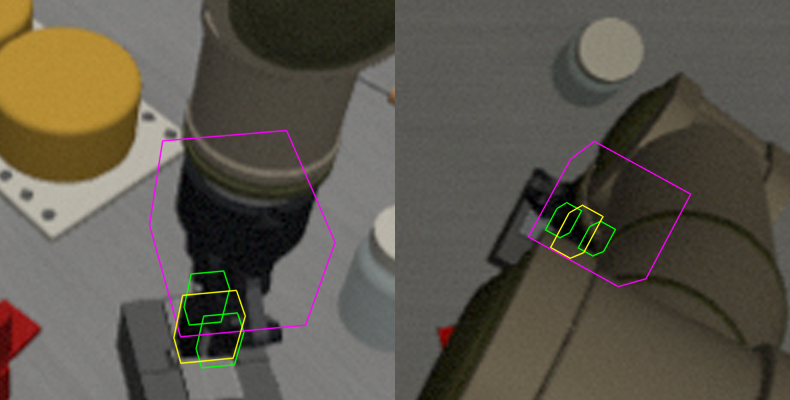

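Call:
servo_tool --plan '[{"grip": 0,"tx": 0,"ty": 0,"tz": 0.8,"ax": 0,"ay": 0,"az": 0},{"grip": 0,"tx": 0,"ty": 0,"tz": 1.2,"ax": 0,"ay": 0,"az": 0},{"grip": 0,"tx": 0,"ty": 0,"tz": 1.5,"ax": 0,"ay": 0,"az": 0},{"grip": 0,"tx": 0,"ty": 0,"tz": 1.5,"ax": 0,"ay": 0,"az": 0},{"grip": 0,"tx": 0,"ty": 0,"tz": 1.5,"ax": 0,"ay": 0,"az": 0}]'

```text
time: 4.4
position: [0.5251, -0.3387, 0.142]
tool_rot: [0.967, -0.253, 0.0, 0.0]
force: [0.6, 0.1, -2.6]
grip_width: 0.226
```

Call:
servo_tool --plan '[{"grip": 0,"tx": 0,"ty": 0,"tz": 2,"ax": 0,"ay": 0,"az": 0},{"grip": 0,"tx": 0,"ty": 0,"tz": 2,"ax": 0,"ay": 0,"az": 0},{"grip": 0,"tx": 0,"ty": 0,"tz": 2,"ax": 0,"ay": 0,"az": 0},{"grip": 0,"tx": 0,"ty": 0,"tz": 1,"ax": 0,"ay": 0,"az": 0},{"grip": 0,"tx": 0,"ty": 0,"tz": 0,"ax": 0,"ay": 0,"az": 0}]'

```text
time: 4.9
position: [0.5257, -0.3391, 0.2123]
tool_rot: [0.967, -0.253, 0.002, 0.0]
force: [-0.0, 0.1, -3.0]
grip_width: 0.227
```

```bash
python3 st.py
python3 - <<'E'
from h import *
o=[]
for n,(x,y,w) in {"side":(260,160,140),"top":(290,110,140)}.items():
    a=viewer.snapshot(n)[:,:,::-1]; o.append(cv2.resize(a[y:y+w,x:x+w],(400,400),interpolation=2))
cv2.imwrite("pics/lift.png",np.hstack(o))
E
```

```text
t 4.9 pos [ 0.5257 -0.3391  0.2123] jawyaw -0.5122 z [ 0.0028 -0.0014 -1.    ] F [-0.02  0.06 -2.96] g 0.227 q [ 0.34  0.51  0.21  1.87 -0.15  0.78 -1.45]
```

View pics/lift.png

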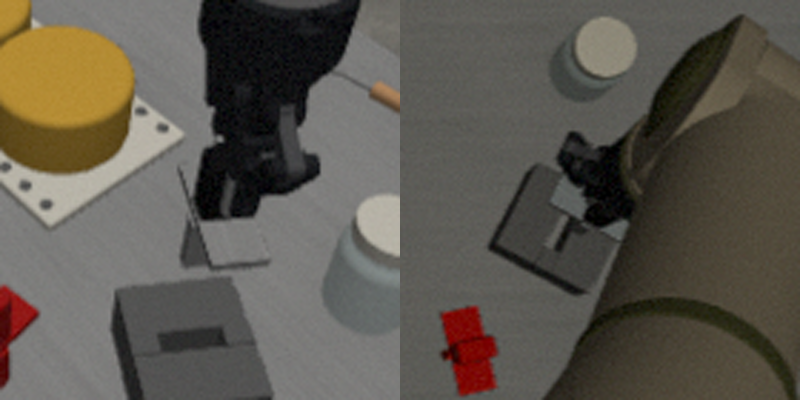

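Call:
servo_tool --plan '[{"grip": 0,"tx": 0.3,"ty": 1.5,"tz": 0,"ax": 0,"ay": 0,"az": 0.03},{"grip": 0,"tx": 0.6,"ty": 2.5,"tz": 0,"ax": 0,"ay": 0,"az": 0.05},{"grip": 0,"tx": 0.7,"ty": 3,"tz": 0,"ax": 0,"ay": 0,"az": 0.06},{"grip": 0,"tx": 0.7,"ty": 3,"tz": 0,"ax": 0,"ay": 0,"az": 0.06},{"grip": 0,"tx": 0.7,"ty": 3,"tz": 0,"ax": 0,"ay": 0,"az": 0.06}]' --grip_force 80

```text
time: 5.5
position: [0.5548, -0.2061, 0.2092]
tool_rot: [0.992, -0.124, -0.001, -0.0]
force: [0.5, -0.4, -1.8]
grip_width: 0.224
```

Call:
servo_tool --plan '[{"grip": 0,"tx": 0.7,"ty": 3,"tz": 0,"ax": 0,"ay": 0,"az": 0.06},{"grip": 0,"tx": 0.7,"ty": 3,"tz": 0,"ax": 0,"ay": 0,"az": 0.06},{"grip": 0,"tx": 0.7,"ty": 3,"tz": 0,"ax": 0,"ay": 0,"az": 0.06},{"grip": 0,"tx": 0.7,"ty": 3,"tz": 0,"ax": 0,"ay": 0,"az": 0.05},{"grip": 0,"tx": 0.7,"ty": 3,"tz": 0,"ax": 0,"ay": 0,"az": 0.05}]'

```text
time: 6.0
position: [0.5895, -0.0562, 0.2092]
tool_rot: [1.0, 0.016, -0.001, -0.0]
force: [0.6, -0.4, -2.4]
grip_width: 0.221
```

Call:
servo_tool --plan '[{"grip": 0,"tx": 0.5,"ty": 2.5,"tz": 0,"ax": 0,"ay": 0,"az": 0.04},{"grip": 0,"tx": 0.2,"ty": 1,"tz": 0,"ax": 0,"ay": 0,"az": 0},{"grip": 0,"tx": 0,"ty": 0,"tz": 0,"ax": 0,"ay": 0,"az": 0},{"grip": 0,"tx": 0,"ty": 0,"tz": 0,"ax": 0,"ay": 0,"az": 0},{"grip": 0,"tx": 0,"ty": 0,"tz": 0,"ax": 0,"ay": 0,"az": 0}]'

```text
time: 6.5
position: [0.5966, -0.0254, 0.2101]
tool_rot: [0.999, 0.033, -0.0, 0.0]
force: [-0.1, -0.8, -2.2]
grip_width: 0.227
```

```bash
python3 st.py
```

```text
t 6.5 pos [ 0.5966 -0.0254  0.2101] jawyaw 0.0656 z [-7.e-04 -8.e-04 -1.e+00] F [-0.05 -0.76 -2.17] g 0.227 q [-0.09  0.47  0.05  1.92 -0.03  0.75 -1.53]
```

Call:
servo_tool --plan '[{"grip": 0,"tx": 0.35,"ty": 1.2,"tz": 0,"ax": 0,"ay": 0,"az": 0.005},{"grip": 0,"tx": 0,"ty": 0,"tz": -1.5,"ax": 0,"ay": 0,"az": 0},{"grip": 0,"tx": 0,"ty": 0,"tz": -1.5,"ax": 0,"ay": 0,"az": 0},{"grip": 0,"tx": 0,"ty": 0,"tz": -1.5,"ax": 0,"ay": 0,"az": 0},{"grip": 0,"tx": 0,"ty": 0,"tz": -0.5,"ax": 0,"ay": 0,"az": 0}]'

```text
time: 7.0
position: [0.6, -0.0115, 0.159]
tool_rot: [0.999, 0.036, -0.001, -0.0]
force: [-0.6, 0.3, -3.0]
grip_width: 0.225
```

```bash
cat > look.py <<'E'
from h import *
import sys
s=robot.read_state(); r=R.from_quat(s["tool_rot"]); p=s["position"]
bp=(.596,.0487,0,3.212); off=float(sys.argv[2]) if len(sys.argv)>2 else .0125
o=[]
for n,(x,y,w) in {"side":(180,80,140),"top":(130,90,140)}.items():
    a=viewer.snapshot(n)[:,:,::-1]; raw=cv2.resize(a[y:y+w,x:x+w],(400,400),interpolation=2); b=raw.copy()
    def L(P,c): cv2.polylines(b,[cv2.convexHull(np.round(((proj(n,P)+.5-[x,y])*400/w)*8).astype(np.int32))],True,c,1,cv2.LINE_AA,3)
    for q in((0,0,-off),(0,0,-off+.029),(0,0,-off+.033+.0225)):
        sz={0:(.036,.02,.05),1:(.036,.08,.008),2:(.04,.01,.045)}[[-off,-off+.029,-off+.033+.0225].index(q[2])]
        L(p+r.apply(box(q,sz)),(0,255,0))
    o.append(np.vstack([raw,b]))
big=np.hstack(o); cv2.imwrite(sys.argv[1],cv2.resize(big,(600,600),interpolation=3))
E
python3 look.py pics/n1.png; python3 st.py
```

```text
t 7.1 pos [ 0.6003 -0.0116  0.1597] jawyaw 0.0726 z [-0.0013  0.     -1.    ] F [-0.52  0.68 -1.64] g 0.226 q [-0.1   0.54  0.04  1.96 -0.03  0.65 -1.54]
```

View pics/n1.png

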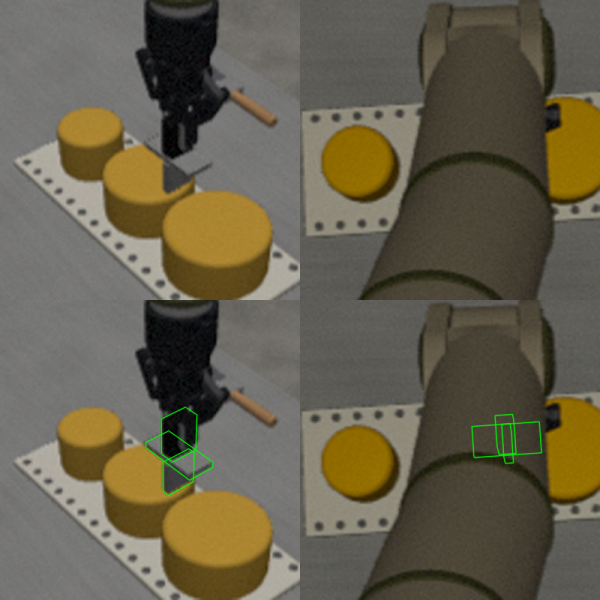

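Call:
servo_tool --plan '[{"grip": 0,"tx": 0,"ty": -0.2,"tz": -0.4,"ax": 0,"ay": 0,"az": 0},{"grip": 0,"tx": 0,"ty": 0,"tz": -0.4,"ax": 0,"ay": 0,"az": 0},{"grip": 0,"tx": 0,"ty": 0,"tz": -0.2,"ax": 0,"ay": 0,"az": 0},{"grip": 0,"tx": 0,"ty": 0,"tz": -0.1,"ax": 0,"ay": 0,"az": 0},{"grip": 0,"tx": 0,"ty": 0,"tz": 0,"ax": 0,"ay": 0,"az": 0}]'

```text
time: 7.6
position: [0.6005, -0.0137, 0.1493]
tool_rot: [0.999, 0.036, -0.0, -0.0]
force: [-0.8, -0.8, -2.4]
grip_width: 0.225
```

```bash
python3 st.py
```

```text
t 7.6 pos [ 0.6005 -0.0137  0.1493] jawyaw 0.0728 z [-0.  0. -1.] F [-0.75 -0.85 -2.38] g 0.225 q [-0.1   0.55  0.04  1.97 -0.03  0.62 -1.54]
```

Call:
servo_tool --plan '[{"grip": 0,"tx": 0,"ty": 0,"tz": -0.1,"ax": 0,"ay": 0,"az": 0},{"grip": 0,"tx": 0,"ty": 0,"tz": -0.1,"ax": 0,"ay": 0,"az": 0},{"grip": 0,"tx": 0,"ty": 0,"tz": -0.1,"ax": 0,"ay": 0,"az": 0},{"grip": 0,"tx": 0,"ty": 0,"tz": 0,"ax": 0,"ay": 0,"az": 0},{"grip": 0,"tx": 0,"ty": 0,"tz": 0,"ax": 0,"ay": 0,"az": 0}]'

```text
time: 8.1
position: [0.6007, -0.0136, 0.1465]
tool_rot: [0.999, 0.036, 0.0, -0.0]
force: [-1.2, -0.1, 0.8]
grip_width: 0.227
```

Call:
servo_tool --plan '[{"grip": 0,"tx": 0,"ty": 0,"tz": -0.05,"ax": 0,"ay": 0,"az": 0},{"grip": 0,"tx": 0,"ty": 0,"tz": -0.05,"ax": 0,"ay": 0,"az": 0},{"grip": 0,"tx": 0,"ty": 0,"tz": 0,"ax": 0,"ay": 0,"az": 0},{"grip": 0,"tx": 0,"ty": 0,"tz": 0,"ax": 0,"ay": 0,"az": 0},{"grip": 0,"tx": 0,"ty": 0,"tz": 0,"ax": 0,"ay": 0,"az": 0}]'

```text
time: 8.6
position: [0.6008, -0.0137, 0.1462]
tool_rot: [0.999, 0.036, 0.0, -0.0]
force: [-2.1, 0.1, 9.0]
grip_width: 0.224
```

```bash
python3 st.py; python3 look.py pics/n2.png .0125
```

```text
t 8.6 pos [ 0.6008 -0.0137  0.1462] jawyaw 0.0728 z [ 9.e-04  1.e-04 -1.e+00] F [-2.1   0.09  8.98] g 0.224 q [-0.1   0.56  0.04  1.97 -0.03  0.62 -1.54]
```

View pics/n2.png

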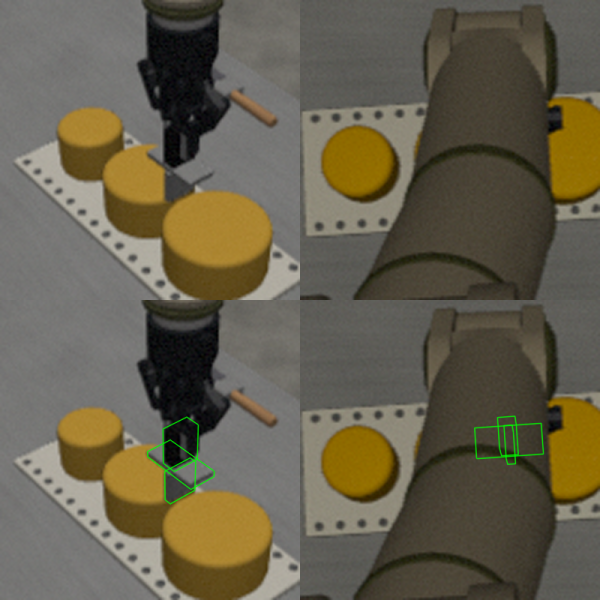

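Call:
servo_tool --plan '[{"grip": 0,"tx": 0,"ty": 0,"tz": 1,"ax": 0,"ay": 0,"az": 0},{"grip": 0,"tx": 0,"ty": 0,"tz": 1.5,"ax": 0,"ay": 0,"az": 0},{"grip": 0,"tx": 0,"ty": 0,"tz": 1.5,"ax": 0,"ay": 0,"az": 0},{"grip": 0,"tx": 0,"ty": 1,"tz": 0,"ax": 0,"ay": 0,"az": 0},{"grip": 0,"tx": -0.2,"ty": 2,"tz": 0,"ax": 0,"ay": 0,"az": 0}]'

```text
time: 9.2
position: [0.5988, 0.0154, 0.1855]
tool_rot: [0.999, 0.035, 0.0, 0.0]
force: [0.6, 0.6, -3.6]
grip_width: 0.222
```

Call:
servo_tool --plan '[{"grip": 0,"tx": -0.2,"ty": 3,"tz": 0,"ax": 0,"ay": 0,"az": 0},{"grip": 0,"tx": -0.3,"ty": 3,"tz": 0,"ax": 0,"ay": 0,"az": 0},{"grip": 0,"tx": -0.3,"ty": 3,"tz": 0,"ax": 0,"ay": 0,"az": 0},{"grip": 0,"tx": 0,"ty": 1.5,"tz": 0,"ax": 0,"ay": 0,"az": 0},{"grip": 0,"tx": 0,"ty": 0,"tz": 0,"ax": 0,"ay": 0,"az": 0}]'

```text
time: 9.7
position: [0.5901, 0.1246, 0.1847]
tool_rot: [0.999, 0.039, -0.0, -0.001]
force: [0.6, 0.1, -2.2]
grip_width: 0.223
```

```bash
python3 st.py; python3 look.py pics/w1.png .0125
```

```text
t 9.7 pos [0.5901 0.1246 0.1847] jawyaw 0.0772 z [-6.e-04  1.e-03 -1.e+00] F [ 0.56  0.07 -2.21] g 0.223 q [-0.33  0.51  0.05  1.93 -0.04  0.7  -1.76]
```

View pics/w1.png

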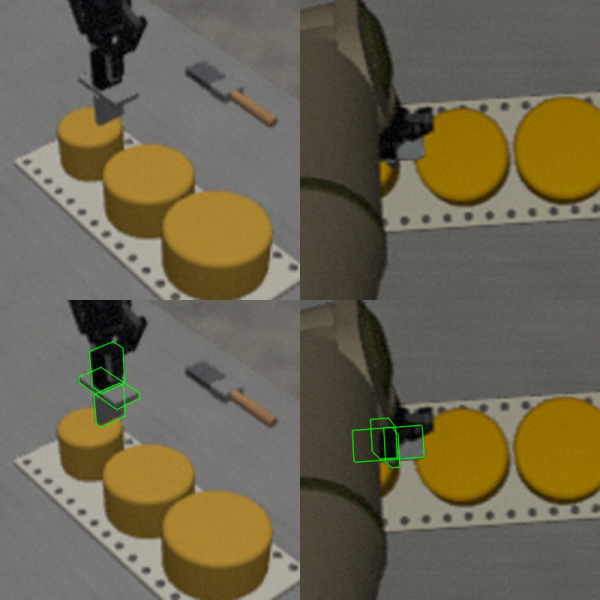

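Call:
servo_tool --plan '[{"grip": 0,"tx": 0.1,"ty": -0.36,"tz": 0,"ax": 0,"ay": 0,"az": -0.006},{"grip": 0,"tx": 0,"ty": 0,"tz": -1,"ax": 0,"ay": 0,"az": 0},{"grip": 0,"tx": 0,"ty": 0,"tz": -1,"ax": 0,"ay": 0,"az": 0},{"grip": 0,"tx": 0,"ty": 0,"tz": -1,"ax": 0,"ay": 0,"az": 0},{"grip": 0,"tx": 0,"ty": 0,"tz": 0,"ax": 0,"ay": 0,"az": 0}]'

```text
time: 10.3
position: [0.5905, 0.1172, 0.1532]
tool_rot: [0.999, 0.033, -0.002, 0.0]
force: [-0.4, -0.1, -2.5]
grip_width: 0.224
```

```bash
python3 st.py; python3 look.py pics/w2.png .0125
```

```text
t 10.3 pos [0.5905 0.1172 0.1532] jawyaw 0.0666 z [-3.1e-03 -8.0e-04 -1.0e+00] F [-0.35 -0.12 -2.54] g 0.224 q [-0.32  0.55  0.05  1.96 -0.04  0.64 -1.75]
```

View pics/w2.png

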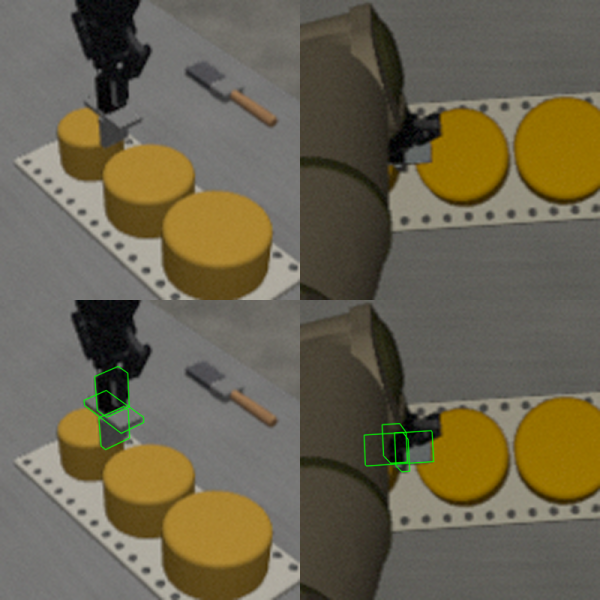

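Call:
servo_tool --plan '[{"grip": 0,"tx": 0,"ty": 0.36,"tz": 0,"ax": 0,"ay": 0,"az": 0.004},{"grip": 0,"tx": 0,"ty": 0,"tz": -0.3,"ax": 0,"ay": 0,"az": 0},{"grip": 0,"tx": 0,"ty": 0,"tz": 0,"ax": 0,"ay": 0,"az": 0},{"grip": 0,"tx": 0,"ty": 0,"tz": 0,"ax": 0,"ay": 0,"az": 0},{"grip": 0,"tx": 0,"ty": 0,"tz": 0,"ax": 0,"ay": 0,"az": 0}]'

```text
time: 10.9
position: [0.5916, 0.1213, 0.1524]
tool_rot: [0.999, 0.035, 0.0, 0.0]
force: [0.6, -0.1, -3.2]
grip_width: 0.226
```

```bash
python3 st.py
```

```text
t 10.9 pos [0.5916 0.1213 0.1524] jawyaw 0.0708 z [ 1.e-04 -0.e+00 -1.e+00] F [ 0.64 -0.1  -3.18] g 0.226 q [-0.33  0.55  0.04  1.96 -0.04  0.63 -1.76]
```

Settled at (0.5916, 0.1213) and on target. Now inserting.

Call:
servo_tool --plan '[{"grip": 0,"tx": 0,"ty": 0,"tz": -0.5,"ax": 0,"ay": 0,"az": 0},{"grip": 0,"tx": 0,"ty": 0,"tz": -0.5,"ax": 0,"ay": 0,"az": 0},{"grip": 0,"tx": 0,"ty": 0,"tz": -0.5,"ax": 0,"ay": 0,"az": 0},{"grip": 0,"tx": 0,"ty": 0,"tz": -0.5,"ax": 0,"ay": 0,"az": 0},{"grip": 0,"tx": 0,"ty": 0,"tz": 0,"ax": 0,"ay": 0,"az": 0}]'

```text
time: 11.4
position: [0.591, 0.1212, 0.1313]
tool_rot: [0.999, 0.035, -0.001, 0.0]
force: [0.2, 0.5, -2.3]
grip_width: 0.226
```

Call:
servo_tool --plan '[{"grip": 0,"tx": 0,"ty": 0,"tz": -0.6,"ax": 0,"ay": 0,"az": 0},{"grip": 0,"tx": 0,"ty": 0,"tz": -0.6,"ax": 0,"ay": 0,"az": 0},{"grip": 0,"tx": 0,"ty": 0,"tz": -0.6,"ax": 0,"ay": 0,"az": 0},{"grip": 0,"tx": 0,"ty": 0,"tz": -0.5,"ax": 0,"ay": 0,"az": 0},{"grip": 0,"tx": 0,"ty": 0,"tz": 0,"ax": 0,"ay": 0,"az": 0}]'

```text
time: 11.9
position: [0.5911, 0.1212, 0.1084]
tool_rot: [0.999, 0.035, -0.001, 0.0]
force: [-0.9, 0.0, -1.4]
grip_width: 0.219
```

Call:
servo_tool --plan '[{"grip": 0,"tx": 0,"ty": 0,"tz": -0.2,"ax": 0,"ay": 0,"az": 0},{"grip": 0,"tx": 0,"ty": 0,"tz": -0.2,"ax": 0,"ay": 0,"az": 0},{"grip": 0,"tx": 0,"ty": 0,"tz": -0.1,"ax": 0,"ay": 0,"az": 0},{"grip": 0,"tx": 0,"ty": 0,"tz": 0,"ax": 0,"ay": 0,"az": 0},{"grip": 0,"tx": 0,"ty": 0,"tz": 0,"ax": 0,"ay": 0,"az": 0}]'

```text
time: 12.4
position: [0.5916, 0.1213, 0.1044]
tool_rot: [0.999, 0.035, 0.0, -0.0]
force: [-0.2, -0.0, -2.6]
grip_width: 0.223
```

Call:
servo_tool --plan '[{"grip": 0,"tx": 0,"ty": 0,"tz": -0.1,"ax": 0,"ay": 0,"az": 0},{"grip": 0,"tx": 0,"ty": 0,"tz": -0.1,"ax": 0,"ay": 0,"az": 0},{"grip": 0,"tx": 0,"ty": 0,"tz": 0,"ax": 0,"ay": 0,"az": 0},{"grip": 0,"tx": 0,"ty": 0,"tz": 0,"ax": 0,"ay": 0,"az": 0},{"grip": 0,"tx": 0,"ty": 0,"tz": 0,"ax": 0,"ay": 0,"az": 0}]'

```text
time: 12.9
position: [0.5917, 0.1214, 0.1027]
tool_rot: [0.999, 0.035, 0.0, -0.0]
force: [-2.2, 0.4, 5.9]
grip_width: 0.223
```

```bash
python3 st.py; python3 look.py pics/w3.png .0125
```

```text
t 12.9 pos [0.5917 0.1214 0.1027] jawyaw 0.0708 z [ 4.e-04  2.e-04 -1.e+00] F [-2.25  0.38  5.95] g 0.223 q [-0.32  0.62  0.04  1.99 -0.04  0.53 -1.75]
```

View pics/w3.png

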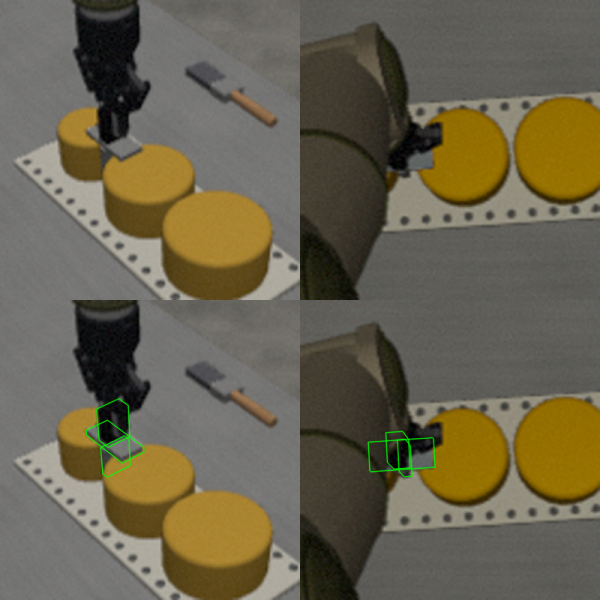

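The crossbar is seated: the force rose by about 8 N at TCP z 0.1027, which puts the handle at about 0.115 m. Releasing.

Call:
servo_tool --plan '[{"grip": 0.4,"tx": 0,"ty": 0,"tz": 0,"ax": 0,"ay": 0,"az": 0},{"grip": 0.6,"tx": 0,"ty": 0,"tz": 0,"ax": 0,"ay": 0,"az": 0},{"grip": 0.8,"tx": 0,"ty": 0,"tz": 0,"ax": 0,"ay": 0,"az": 0},{"grip": 0.8,"tx": 0,"ty": 0,"tz": 0,"ax": 0,"ay": 0,"az": 0},{"grip": 0.8,"tx": 0,"ty": 0,"tz": 0,"ax": 0,"ay": 0,"az": 0}]'

```text
time: 13.5
position: [0.5916, 0.1213, 0.1022]
tool_rot: [0.999, 0.035, -0.0, 0.0]
force: [-0.2, -0.5, 0.4]
grip_width: 0.796
```

```bash
python3 st.py
```

```text
t 13.5 pos [0.5916 0.1213 0.1022] jawyaw 0.0708 z [-1.e-04 -0.e+00 -1.e+00] F [-0.23 -0.53  0.43] g 0.796 q [-0.32  0.62  0.04  1.99 -0.04  0.53 -1.75]
```

Call:
servo_tool --plan '[{"grip": 0.8,"tx": 0,"ty": 0,"tz": 1,"ax": 0,"ay": 0,"az": 0},{"grip": 0.8,"tx": 0,"ty": 0,"tz": 2,"ax": 0,"ay": 0,"az": 0},{"grip": 0.8,"tx": 0,"ty": 0,"tz": 2.5,"ax": 0,"ay": 0,"az": 0},{"grip": 0.8,"tx": 0,"ty": 0,"tz": 3,"ax": 0,"ay": 0,"az": 0},{"grip": 0.8,"tx": 0,"ty": 0,"tz": 3,"ax": 0,"ay": 0,"az": 0}]'

```text
time: 14.0
position: [0.5913, 0.1212, 0.219]
tool_rot: [0.999, 0.035, -0.0, -0.0]
force: [0.5, 0.6, -0.1]
grip_width: 0.804
```

Call:
servo_tool --plan '[{"grip": 0.8,"tx": -2,"ty": -3,"tz": 1,"ax": 0,"ay": 0,"az": 0},{"grip": 0.8,"tx": -2,"ty": -4,"tz": 0,"ax": 0,"ay": 0,"az": 0},{"grip": 0.8,"tx": -2,"ty": -4,"tz": 0,"ax": 0,"ay": 0,"az": 0},{"grip": 0.8,"tx": -2,"ty": -4,"tz": 0,"ax": 0,"ay": 0,"az": 0},{"grip": 0.8,"tx": -2,"ty": -4,"tz": 0,"ax": 0,"ay": 0,"az": 0}]'

```text
time: 14.5
position: [0.4906, -0.0701, 0.2282]
tool_rot: [0.999, 0.036, 0.001, 0.0]
force: [1.1, -0.1, 0.3]
grip_width: 0.798
```

Call:
servo_tool --plan '[{"grip": 0.8,"tx": 0,"ty": -4,"tz": 0,"ax": 0,"ay": 0,"az": 0},{"grip": 0.8,"tx": 0,"ty": -4,"tz": 0,"ax": 0,"ay": 0,"az": 0},{"grip": 0.8,"tx": 0,"ty": -2,"tz": 0,"ax": 0,"ay": 0,"az": 0},{"grip": 0.8,"tx": 0,"ty": 0,"tz": 0,"ax": 0,"ay": 0,"az": 0},{"grip": 0.8,"tx": 0,"ty": 0,"tz": 0,"ax": 0,"ay": 0,"az": 0}]'

```text
time: 15.0
position: [0.4914, -0.1686, 0.2277]
tool_rot: [0.999, 0.035, 0.0, -0.0]
force: [-0.7, -0.0, 0.5]
grip_width: 0.8
```

```bash
python3 st.py
python3 - <<'E'
from h import *
H=box((0,0,0),(.036,.02,.05)); C=box((0,0,-.029),(.036,.08,.008))
o=[]
for n,(x,y,w) in {"side":(170,90,130),"top":(120,90,130)}.items():
    a=viewer.snapshot(n)[:,:,::-1]; raw=cv2.resize(a[y:y+w,x:x+w],(390,390),interpolation=2); b=raw.copy()
    for P in (place(H,.5915,.1213,.115,.0708),place(C,.5915,.1213,.115,.0708)):
        cv2.polylines(b,[cv2.convexHull(np.round((proj(n,P)+.5-[x,y])*3*8).astype(np.int32))],True,(0,255,0),1,cv2.LINE_AA,3)
    o.append(np.vstack([raw,b]))
cv2.imwrite("pics/end.png",cv2.resize(np.hstack(o),(600,600),interpolation=3))
E
```

```text
t 15.0 pos [ 0.4914 -0.1686  0.2277] jawyaw 0.0699 z [ 3.e-04  3.e-04 -1.e+00] F [-0.67 -0.04  0.51] g 0.8 q [ 0.16  0.36  0.08  2.07 -0.05  0.71 -1.23]
```

View pics/end.png

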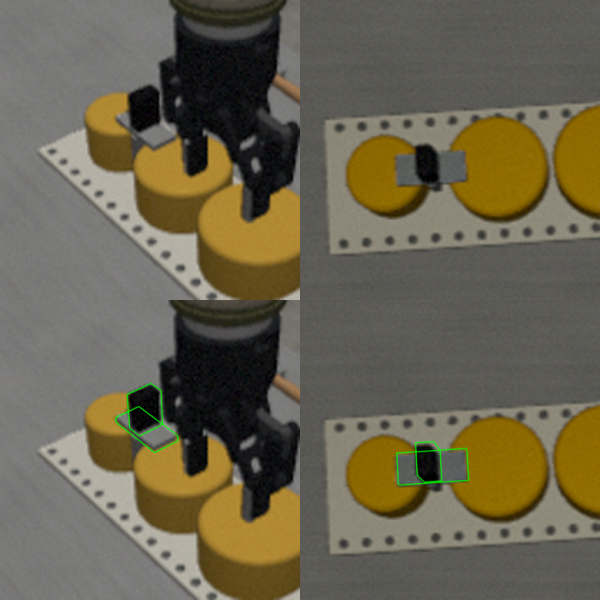

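The gauge stands upright in the wide gap. Its crossbar lies on the small and middle wheels (top crop, around (430,167)), the predicted outline matches it in both views, and the gripper is clear.

```bash
python3 -c "
from rig import robot
print(robot.finish_job())"
```

```text
the job is handed in; nothing more can be done
None
```

I took the black gap gauge from its grey block, showed that it jams in the narrow gap, and left it standing in the wide gap. I then handed the job in at about 15 s of the 59 s allowed; no verdict was reported.

- **Narrow gap:** The blade jammed on the rims with the handle centre about 158–159 mm above the bench. The force rose by about 11 N and was held for more than 0.3 s. The arm hid this gap in the top view, so I checked its position only from the side view and the measured tool position.
- **Wide gap:** I lowered the gauge while holding it until the crossbar rested on both cheeses. The force rose by about 8 N, with the handle centre at about 115 mm. I then opened the gripper and moved the arm clear.
- **Last check:** In the final pictures the gauge stands upright and square in the wide gap, and its expected outline matches in both views. The wrist force is near zero. I left the red look-alikes alone.
- **Disagreements:** The two cameras differed by about 2–3 mm on the board position and up to 4 mm on the gauge, so I used values in between. Before the insertion I corrected the sideways position twice, by about 4 mm each time, because I had read it before the arm settled.

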